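# Slide the low cast tray under the gantry and home behind the sprung gate

## Task

Put away the low tray that carries the stone cast: lay it flat on the deck of the model shelf in front of the gantry, cast end first, and push it through under the gantry and past the spring gate until the gate has dropped shut behind the cast. Push on until you feel the tray meet the end stop and keep it pressed there gently for about half a second; never ram the stop or jam the tray hard in the guides. Then let go, leaving the tray shut in behind the gate and the other things on the bench undisturbed.

Things in the scene. Friction and masses are not known exactly. Their poses are not given: they have to be found in the camera images.
- tray: Loose low aluminium tray, 0.11-0.23 kg, 154 mm long along its x, carrying a white stone arch cast; origin on its underside, 73 mm behind the leading edge, z up. Leading end (x 13 to 73 mm) 50 mm wide, 6 mm thick; cast on it x 15 to 65, flush with its sides, top 16 mm up. Then a tongue 30 mm wide, 6 mm thick. Centre of mass near x = 10; grip across the 50 mm width at x 15 to 40, lowest 12 mm.
- tray_nose (a point): Middle of the tray's leading edge (tray x = +73 mm, 3 mm above its underside); this edge meets the stop pad.
- tray_tab (a point): Middle of the rear face of the upright tab that ends the tray's tongue (tray x = -81 mm, 15 mm above the underside). The tab is 8 mm thick, 30 mm wide, its top 24 mm above the tray's underside; push here. It stays outside the gantry when the tray is home.
- shelf: Fixed shelf: dark wooden deck, its x from -195 to 165 mm, 84 mm wide, top 12 mm above the bench. Origin on the bench under the gantry's middle. The tray goes along y = 0 to +x (to the robot's left), tray x along shelf x. Bare deck up to x = -40 mm.
- gate (a joint): Spring-loaded bronze flap on the gantry's far face, 42 mm wide, hinged along shelf y at shelf x 15.5 mm, 52 mm above the bench, foot 8.5 mm over the deck. In rad: 0 hangs shut, positive as its foot swings to shelf +x, its only way. The cast lifts it to about 0.7; pushing then takes some 2 to 6 N. It drops shut when the tray's origin is 20 to 25 mm past the shelf's, before the stop pad is met.
- arch_cast: Bystander: bigger loose stone arch cast, 56 x 62 mm, 26 mm high; origin under its centre.
- sprue_ring: Bystander: upright copper ring, 48 mm across, 38 mm high; origin under its centre.
- carver: Bystander: horn-handled carver lying flat, 145 mm long along its x; origin under its middle.
- vial: Bystander: small cobalt glass vial, 28 mm across, 55 mm high; origin under its centre.
- mixing_bowl: Bystander: rubber bowl, 90 mm across, 45 mm high; origin under its centre.
- wax_spatula: Bystander: spatula lying flat, 170 mm long along its x; origin under its middle.
- wax_disc: Bystander: flat wax disc, 50 mm across, 14 mm high; origin under its centre.
- gantry: Steel gantry and guides fixed on the shelf; origin on the deck (12 mm above the bench) in mid passage, axes as the shelf's. Gantry at x = -12 to 12 mm, passage 53 mm wide, 19.5 mm high; its top 44 mm over the deck. Guides before it, 12 mm high, flare from 53 to about 70 mm apart at x = -40; rails beyond, 53 mm apart, 6 mm high. The tray must not press on it with more than 25 N.
- backstop: End block on the deck, 50 mm wide, 22 mm high; origin on the deck at the middle of its near face (150 mm past the shelf's origin), axes as the shelf's. A rod from it carries the steel stop pad, 30 mm wide, 15 mm high; the pad's face stands 25 to 47 mm before the block, set anew each time, not measured: feel for it. Rigid. Press on it with 2 N or more for 0.3 s on end, never over 14 N.

How it is judged:
By the outcome, as a careful person would: the job done as asked, in the order asked, and still so for the second after the job is handed in, with the robot touching nothing.
It also fails if it takes over 69 s, if anything falls off the work surface, if the arm or the gripper's body presses on something with over 40 N, if the wrist force passes 120 N, or if a joint passes its speed limit or range.

## Robot

A 6-joint arm with a two-finger parallel gripper is mounted at the origin on the work surface. World frame = base frame: x ahead of the robot, y to its left, z up, the work surface at z = 0. Lengths are in m, angles in rad, forces in N, time in s.
With the tool pointing down it reaches from about 0.3 to 0.875 m from the base axis. Payload 6.4 kg.
Tool frame: the origin (TCP) lies midway between the tips of the shut fingers; the grasp point (between the pads) lies 19 mm behind it; x points along the fingers, y is the direction in which the jaws open and shut, and the axes are right-handed (so a half turn about x gives the same grasp; the last joint's range is limited). The gripper opens to 85 mm and grips with 20 to 120 N. Pads are 22 mm wide; open, the fingers measure 114 mm over their backs; the gripper's body (76 mm by 85 mm) begins 54 mm behind the grasp point. The pads swing forward as they close: fully open they stand 13 mm farther back than shut.
Start: joints at [-1.468, 0.181, 1.607, -0, 1.354, -0.206], TCP at [0.175, -0.548, 0.231] pointing down, gripper open.
Joint ranges: [-2.99, 2.99], [-0.89, 2.07], [0.3, 2.58], [-1.14, 4.28], [0, 2.63], [-3.12, 3.12]. Speed limits (rad/s): [2.57, 2.57, 3.01, 3.14, 3.14, 3.14].

## Interface

Orientations are given as a unit quaternion [w, x, y, z].
In Python, from bench import ctrl gives the robot as it stands.
- The arm moves only by the tool servo_tool, never from a script. Its argument "targets" is a list of rows, each a list of 7 numbers: the turn, a rotation vector about the tool's x, y, z in rad, then the shift along the tool's x, y, z in mm, then the opening, from -1 (shut) to 1 (fully open). A call has exactly 8 rows; each row is the pose to reach, as a shift and turn from the pose measured when the call began, along the tool's axes at that moment; what a row does not reach only later rows make up. A row lasts 1/8 s, in which the tool goes at most 62.5 mm and 10.7 degrees, less where a joint would pass 70% of its speed; a pose out of reach is approached as far as the arm can. A call with a gripper value outside its range is refused whole. The fingers move at their own pace and stop on an object; the grip force is fixed at half the most. Time passes only in rows, so rows that repeat a pose let the fingers close, or fill a call up. It gives the time, the measured TCP pose, the force and the opening at its end, in the units of the state.
- ctrl.get_obs(): the state, without advancing time (a new reading comes with each control period).
- ctrl.camera(name): name is "side" or "top"; returns a dict with "pixels" (400x640x3 uint8, blue, green, red), "intrinsics" (3x3 intrinsics, pixels), "R" (3x3) and "t" (3): a world point X has camera coordinates R X + t. Camera axes: x right, y down, z forward; pixel columns grow to the right and rows downward; lengths in m; the calibration is good to about 2 mm. A picture is of the moment at which its call begins. There is no depth.
- ctrl.hand_in(): hands the job in, once; it reports no verdict.
The state is a dict: "time_s": time; "q": joint angles; "dq": joint speeds; "joint_efforts": joint torques, N m; "eef_pos": TCP position; "eef_rot": TCP orientation; "wrist_force": force on the tool from outside, world axes, zero at the start; "torque": the same for the moment, N m; "opening": opening from 0.0 (shut) to 1.0 (fully open).
Only numpy, scipy, OpenCV 4.12 (cv2) and the standard library are available. Lean on these libraries where they do the work, as an engineer would, in place of code of your own. Each camera call takes 0.05 s, during which the arm holds its last target.

## Working session

There is one attempt and no reset: what is moved stays moved. The work goes in short steps, Python scripts to look and compute and a tool call to move; the robot and the scene stay as the last step left them, time stands still between calls to the robot, and variables do not carry over. Pictures are saved under pics/ and viewed, and the job is handed in when it is done.

Besides the shell and the picture viewer there is one more tool, called as name(argument=value, ...), one argument or row to a line, values as JSON. servo_tool: Moves the arm, as the interface text tells. Its arguments: {"type":"object","properties":{"targets":{"type":"array","items":{"type":"array","items":{"type":"number"}}}},"required":["targets"]}

```bash
mkdir -p pics; ls
python3 - <<'E'
from bench import ctrl
import cv2,numpy as np
print({k:np.round(v,3) for k,v in ctrl.get_obs().items()})
for n in("side","top"):
    c=ctrl.camera(n); cv2.imwrite(f"pics/{n}0.png",c["pixels"]); np.savez(f"{n}0.npz",**c); print(n,c["intrinsics"],c["R"],c["t"])
E
```

```text
pics
{'time_s': np.float64(0.0), 'q': array([-1.468,  0.182,  1.608,  0.   ,  1.354, -0.206]), 'dq': array([ 0.001, -0.001, -0.   , -0.001, -0.   ,  0.001]), 'joint_efforts': array([ 2.0000e-03, -4.4487e+01, -3.5134e+01, -0.0000e+00,  9.0000e-03,
        0.0000e+00]), 'eef_pos': array([ 0.175, -0.547,  0.23 ]), 'eef_rot': array([ 0.108,  0.699,  0.109, -0.699]), 'wrist_force': array([-1.056, -0.534, -0.422]), 'torque': array([-0.028,  0.019,  0.03 ]), 'opening': np.float64(1.0)}
side [[488.86837508   0.         311.52953438]
 [  0.         488.86837508 201.05858231]
 [  0.           0.           1.        ]] [[-0.96056609 -0.27799506  0.00561632]
 [-0.19278877  0.65132284 -0.73390125]
 [ 0.20036288 -0.70604341 -0.67923296]] [0.51156543 0.16773418 1.15654858]
top [[388.24752421   0.         317.74870445]
 [  0.         388.24752421 200.54084938]
 [  0.           0.           1.        ]] [[ 0.00252616 -0.9996095   0.0278293 ]
 [-0.98148607 -0.00780825 -0.19137431]
 [ 0.19151688 -0.02683063 -0.98112252]] [-0.01224579  0.54132472  0.97992925]
```

View pics/side0.png

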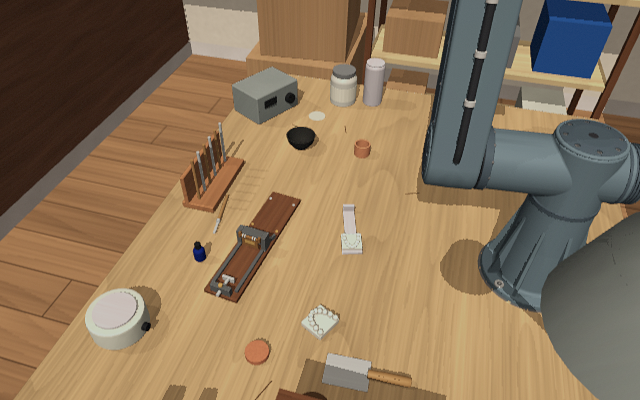

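View pics/top0.png

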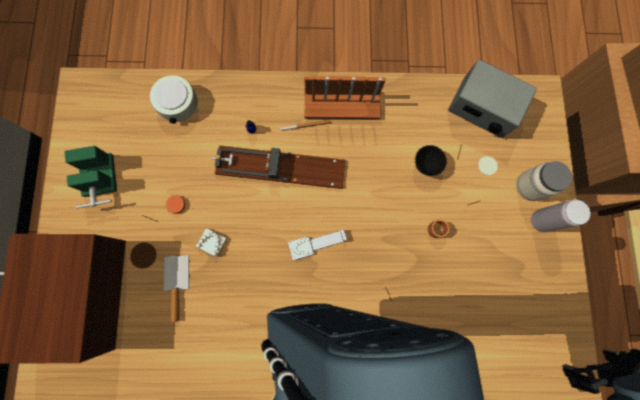

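The side view has the tray at about (350,232) with the cast end near (352,243), and the shelf runs from (285,200) to (222,290). In the top view the tray is at (317,244) with the cast at (301,248) on the left and the tab at (346,236). The shelf there runs from (345,172) to (216,162), with the gantry at (274,163). I'll zoom in on both.

Run:
```python
import cv2,numpy as np
t=cv2.imread("pics/top0.png");s=cv2.imread("pics/side0.png")
cv2.imwrite("pics/tz.png",cv2.resize(t[135:270,200:360],None,fx=5,fy=5,interpolation=cv2.INTER_CUBIC)[:600+75][:600])
cv2.imwrite("pics/tz2.png",cv2.resize(t[220:265,280:355],None,fx=10,fy=10,interpolation=cv2.INTER_CUBIC))
cv2.imwrite("pics/sz.png",cv2.resize(s[185:305,200:370],None,fx=4.7,fy=4.7,interpolation=cv2.INTER_CUBIC))
```

```text
(no output)
```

View pics/tz.png

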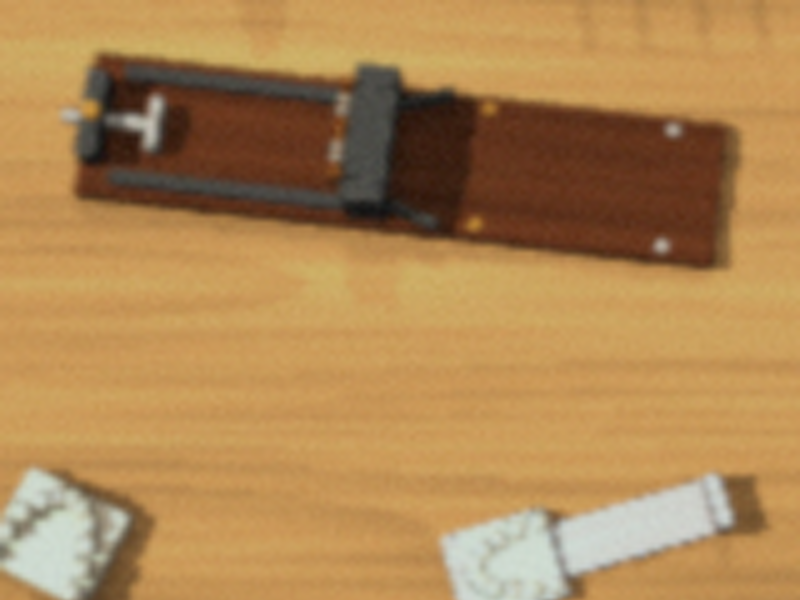

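View pics/tz2.png

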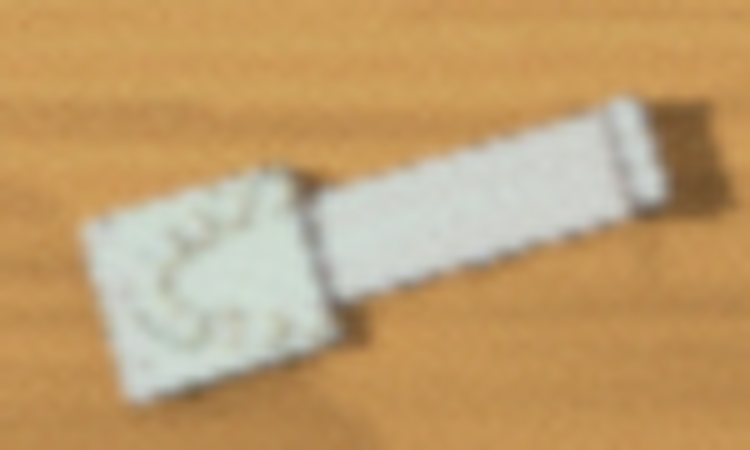

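View pics/sz.png

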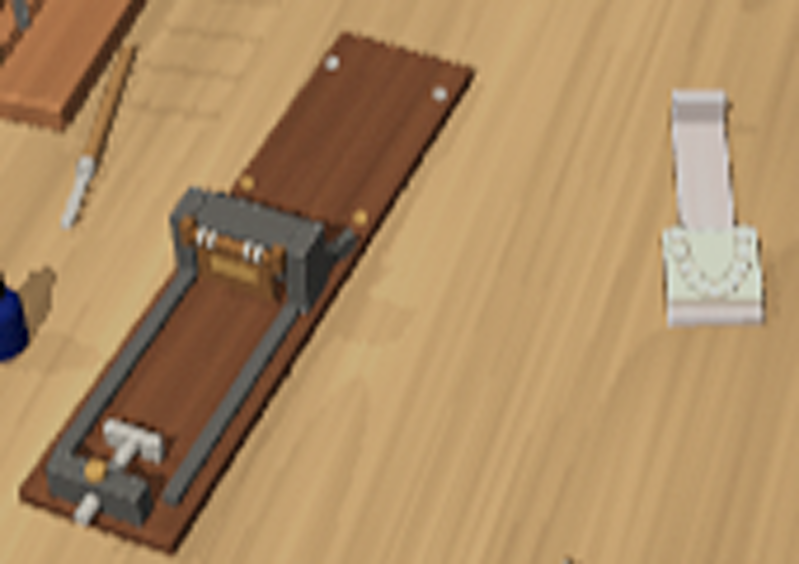

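```bash
cat > h.py <<'E'
import numpy as np,cv2
def ray(c,px,z):
    K,R,t=c["intrinsics"],c["R"],c["t"]
    px=np.atleast_2d(px).astype(float)
    d=np.c_[px,np.ones(len(px))]@np.linalg.inv(K).T@R
    o=-R.T@t
    return (o+d*((z-o[2])/d[:,2])[:,None])[:,:2]
def proj(c,X):
    p=np.atleast_2d(X)@c["R"].T+c["t"]; p=p@c["intrinsics"].T
    return p[:,:2]/p[:,2:]
E
python3 - <<'E'
from h import *
np.set_printoptions(precision=4,suppress=True)
for n,cor in (("top",[[98,55],[735,123],[715,268],[78,197]]),("side",[[20,492],[345,33],[475,70],[172,552]])):
    c=np.load(n+"0.npz"); f,o=(5,(200,135)) if n=="top" else (4.7,(200,185))
    W=ray(c,(np.array(cor)+.0)/f+o,.012)
    print(n,W); 
    for i in range(4): 
        e=W[(i+1)%4]-W[i]; print(np.linalg.norm(e),np.degrees(np.arctan2(e[1],e[0])))
    hsv=cv2.cvtColor(c["pixels"],cv2.COLOR_BGR2HSV)
    if n=="top":
        m=(hsv[...,1]<60)&(hsv[...,2]>140); roi=np.zeros_like(m); roi[220:265,280:355]=1
    else:
        m=(hsv[...,1]<60)&(hsv[...,2]>140); roi=np.zeros_like(m); roi[195:260,332:370]=1
    m=(m&roi).astype(np.uint8); 
    ct=max(cv2.findContours(m,0,1)[0],key=cv2.contourArea)
    print(cv2.contourArea(ct)); ap=cv2.approxPolyDP(ct,2,True)[:,0]; print(ap.tolist())
    print(ray(c,ap,.016)); print(ray(c,ap,.024)); print(ray(c,ap,0.006))
E
```

```text
top [[ 0.7039  0.267 ]
 [ 0.668  -0.093 ]
 [ 0.5837 -0.0808]
 [ 0.6211  0.2739]]
0.36180893012174903 -95.70192885675422
0.08509465235877742 171.7702915185652
0.3566595953403705 83.99037168635363
0.08310828486248732 -4.735684849333
737.0
[[344, 231], [311, 240], [305, 237], [289, 242], [292, 258], [310, 255], [313, 249], [346, 239]]
[[ 0.4647 -0.082 ]
 [ 0.4398  0.0075]
 [ 0.4478  0.0238]
 [ 0.4341  0.0667]
 [ 0.3915  0.058 ]
 [ 0.3996  0.01  ]
 [ 0.4157  0.002 ]
 [ 0.443  -0.0872]]
[[ 0.4638 -0.0813]
 [ 0.4391  0.0076]
 [ 0.447   0.0238]
 [ 0.4334  0.0664]
 [ 0.3911  0.0577]
 [ 0.3992  0.01  ]
 [ 0.4151  0.0021]
 [ 0.4422 -0.0864]]
[[ 0.4659 -0.083 ]
 [ 0.4407  0.0074]
 [ 0.4488  0.0238]
 [ 0.435   0.0672]
 [ 0.3919  0.0584]
 [ 0.4002  0.0099]
 [ 0.4163  0.0019]
 [ 0.4439 -0.0882]]
side [[ 0.7053  0.2706]
 [ 0.6662 -0.0849]
 [ 0.584  -0.076 ]
 [ 0.6223  0.2821]]
0.35762495489139695 -96.28815533416335
0.0826182847889001 173.78273421876142
0.36015940997974116 83.89171113069527
0.08378411401042 -7.950459294218887
687.0
[[343, 204], [345, 232], [341, 234], [342, 254], [361, 253], [360, 233], [355, 232], [354, 205]]
[[ 0.4709 -0.0881]
 [ 0.4422  0.0106]
 [ 0.4502  0.0201]
 [ 0.4323  0.0836]
 [ 0.3892  0.0675]
 [ 0.4053  0.0033]
 [ 0.4181  0.0035]
 [ 0.4419 -0.0926]]
[[ 0.4693 -0.0797]
 [ 0.4408  0.0181]
 [ 0.4487  0.0276]
 [ 0.4311  0.0904]
 [ 0.3884  0.0746]
 [ 0.4043  0.0109]
 [ 0.4169  0.0111]
 [ 0.4406 -0.0841]]
[[ 0.4729 -0.0986]
 [ 0.4438  0.0012]
 [ 0.4519  0.0108]
 [ 0.4339  0.0749]
 [ 0.3903  0.0588]
 [ 0.4066 -0.0062]
 [ 0.4195 -0.006 ]
 [ 0.4436 -0.1032]]
```

```bash
cat >> h.py <<'E'
from scipy.spatial.transform import Rotation as Rn
def goto(x,y,z,jaw_deg):
    "numbers for servo move: turn rotvec, shift mm"
    from bench import ctrl
    o=ctrl.get_obs(); w=o["eef_rot"]; R=Rn.from_quat([w[1],w[2],w[3],w[0]])
    best=None
    for j in (jaw_deg,jaw_deg+180):
        a=np.radians(j); X=np.array([0,0,-1.]); Y=np.array([np.cos(a),np.sin(a),0]); Z=np.cross(X,Y)
        d=(R.inv()*Rn.from_matrix(np.c_[X,Y,Z])).as_rotvec()
        if best is None or np.linalg.norm(d)<np.linalg.norm(best): best=d
    s=R.inv().apply(np.array([x,y,z])-o["eef_pos"])*1000
    print("t",round(float(o["time_s"]),2),"pos",np.round(o["eef_pos"],4),"F",np.round(o["wrist_force"],1),"op",round(float(o["opening"]),2),"q6",round(float(o["q"][5]),2))
    print("turn",np.round(best,3),"shift",np.round(s,1)); print("axes y,z:",np.round(R.as_matrix()[:,1:].T,3).tolist())
E
python3 -c "
from h import *
goto(.425,.020,.12,15.7)
goto(.425,.020,.12,-6)"
```

```text
t 0.1 pos [ 0.1747 -0.5473  0.2305] F [-0.5  0.7 -0. ] op 1.0 q6 -0.21
turn [-1.536e+00 -1.000e-03  1.000e-03] shift [ 111.3 -464.2 -410.8]
axes y,z: [[0.304, -0.953, -0.002], [-0.953, -0.304, -0.0]]
t 0.1 pos [ 0.1747 -0.5473  0.2305] F [-0.5  0.7 -0. ] op 1.0 q6 -0.21
turn [-1.157e+00 -1.000e-03  1.000e-03] shift [ 111.3 -464.2 -410.8]
axes y,z: [[0.304, -0.953, -0.002], [-0.953, -0.304, -0.0]]
```

servo_tool(
  targets=[
    [-0.17,0,0,0,-52,-46,1],
    [-0.35,0,0,5,-105,-93,1],
    [-0.53,0,0,15,-160,-140,1],
    [-0.72,0,0,30,-215,-190,1],
    [-0.9,0,0,50,-270,-240,1],
    [-1.08,0,0,70,-325,-288,1],
    [-1.26,0,0,90,-385,-340,1],
    [-1.44,0,0,105,-440,-390,1],
  ],
)

```text
time_s: 1.1
eef_pos: [0.3732, -0.0965, 0.1481]
eef_rot: [0.544, 0.453, 0.544, -0.452]
wrist_force: [2.3, -0.2, -0.3]
opening: 0.998
```

```bash
python3 -c "
from h import *
goto(.425,.020,.10,15.7)"
```

```text
t 1.1 pos [ 0.3732 -0.0965  0.1481] F [ 2.3 -0.2 -0.3] op 1.0 q6 -0.75
turn [-0.091 -0.001 -0.001] shift [  48.3   72.1 -105. ]
axes y,z: [[0.983, 0.182, 0.001], [0.182, -0.983, -0.001]]
```

servo_tool(
  targets=[
    [-0.03,0,0,15,24,-35,1],
    [-0.06,0,0,30,48,-70,1],
    [-0.091,0,0,48,72,-105,1],
    [-0.091,0,0,48,72,-105,1],
    [-0.091,0,0,58,72,-105,1],
    [-0.091,0,0,78,72,-105,1],
    [-0.091,0,0,98,72,-105,1],
    [-0.091,0,0,108,72,-105,1],
  ],
)

```text
time_s: 2.1
eef_pos: [0.4242, 0.019, 0.0394]
eef_rot: [0.563, 0.428, 0.564, -0.427]
wrist_force: [-0.4, -0.8, 0.1]
opening: 0.999
```

```bash
python3 -c "
from h import *
goto(.425,.020,.002,15.7)
from bench import ctrl
a=[]
for n,x0,y0 in(('side',270,130),('top',270,190)):
    c=ctrl.camera(n); a.append(cv2.resize(c['pixels'][y0:y0+150,x0:x0+100],None,fx=4,fy=4,interpolation=2))
cv2.imwrite('pics/g1.png',np.hstack(a))"
```

```text
t 2.1 pos [0.4242 0.019  0.0394] F [-0.4 -0.8  0.1] op 1.0 q6 -0.51
turn [-0.002 -0.001  0.   ] shift [37.4  1.  -0.7]
axes y,z: [[0.963, 0.269, -0.0], [0.269, -0.963, -0.001]]
```

View pics/g1.png

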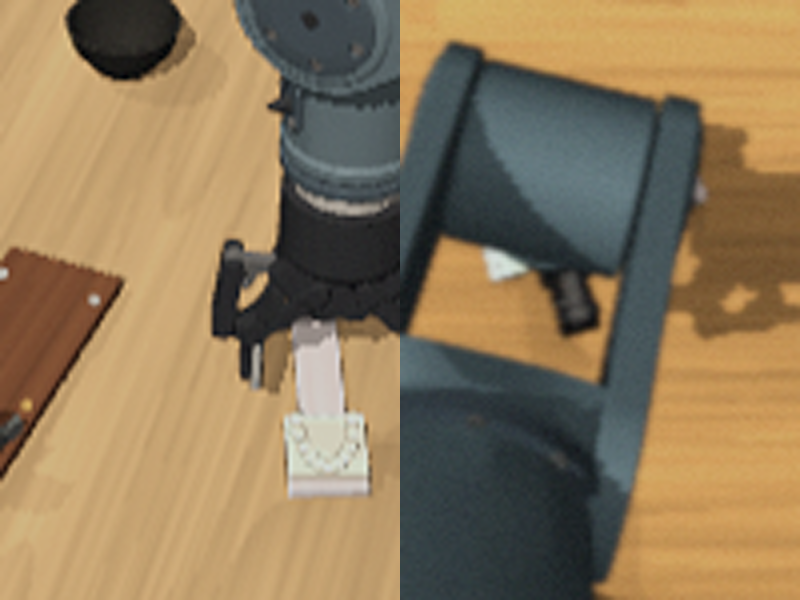

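The side view shows the open finger tip at about (333,222) on the shelf side of the tray, and the cast end at (352,243) is untouched. The top view is mostly hidden by the arm. I'll check the projection of the finger tip, then go down.

```bash
python3 -c "
from h import *
c=np.load('side0.npz');
print(proj(c,[[.424+.05*.963,.019+.05*.269,.052],[.424,.019,.016],[.4325,-.007,.006]]))"
```

```text
[[331.73525508 225.51658454]
 [351.32810434 235.8493016 ]
 [350.07882844 230.68383974]]
```

servo_tool(
  targets=[
    [0,0,0,10,1,0,1],
    [0,0,0,20,1,0,1],
    [0,0,0,30,1,0,1],
    [0,0,0,37,1,0,1],
    [0,0,0,38,1,0,1],
    [0,0,0,38,1,0,1],
    [0,0,0,38,1,0,1],
    [0,0,0,38,1,0,1],
  ],
)

```text
time_s: 3.2
eef_pos: [0.4252, 0.0197, 0.0018]
eef_rot: [0.563, 0.428, 0.564, -0.427]
wrist_force: [-0.8, -0.2, -0.2]
opening: 0.999
```

```bash
python3 -c "
from h import *
goto(.425,.020,.002,15.7)
from bench import ctrl
c=ctrl.camera('side'); cv2.imwrite('pics/g2.png',cv2.resize(c['pixels'][170:270,290:410],None,fx=5,fy=5,interpolation=2))"
```

```text
t 3.2 pos [0.4252 0.0197 0.0018] F [-0.8 -0.2 -0.2] op 1.0 q6 -0.51
turn [-0.001 -0.002  0.   ] shift [-0.2 -0.1 -0.4]
axes y,z: [[0.963, 0.269, -0.0], [0.269, -0.963, -0.002]]
```

View pics/g2.png

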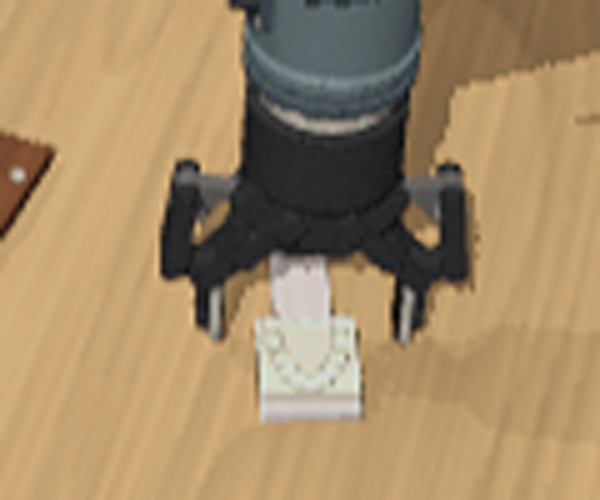

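The fingers straddle the cast evenly: inner edges at about x=220 and 402, tray from 258 to 360 in the zoom. I'll move 3 mm towards the nose and 2 mm down, then close.

servo_tool(
  targets=[
    [0,0,0,1,0,-3,1],
    [0,0,0,2,0,-3,0.6],
    [0,0,0,2,0,-3,0.2],
    [0,0,0,2,0,-3,-0.2],
    [0,0,0,2,0,-3,-0.5],
    [0,0,0,2,0,-3,-0.7],
    [0,0,0,2,0,-3,-0.8],
    [0,0,0,2,0,-3,-0.8],
  ],
)

```text
time_s: 4.25
eef_pos: [0.4245, 0.0226, 0.0002]
eef_rot: [0.563, 0.428, 0.564, -0.427]
wrist_force: [-1.7, 0.6, 7.6]
opening: 0.566
```

```bash
python3 -c "
from h import *
goto(.425,.020,.1,15.7)
from bench import ctrl
c=ctrl.camera('side'); cv2.imwrite('pics/g3.png',cv2.resize(c['pixels'][170:270,290:410],None,fx=5,fy=5,interpolation=2))"
```

```text
t 4.25 pos [4.245e-01 2.260e-02 2.000e-04] F [-1.7  0.6  7.6] op 0.57 q6 -0.5
turn [-0.001 -0.002  0.   ] shift [-99.8  -0.3   2.5]
axes y,z: [[0.963, 0.27, -0.0], [0.27, -0.963, -0.002]]
```

View pics/g3.png

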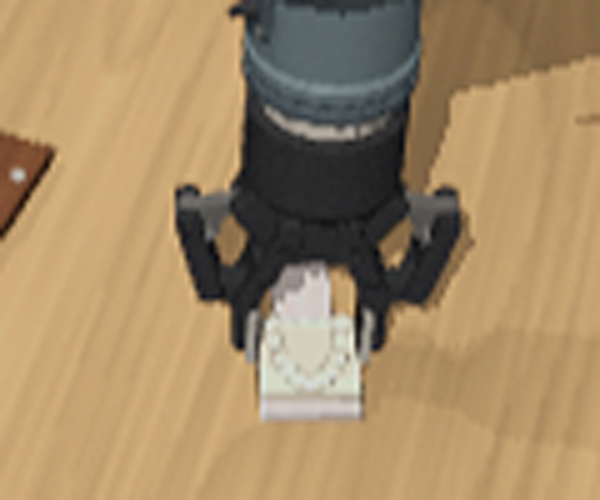

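Gripped: the pads are on the cast sides at about x=30 mm and the tray is square between them. Next I lift.

servo_tool(
  targets=[
    [0,0,0,-8,0,0,-0.8],
    [0,0,0,-20,0,0,-0.8],
    [0,0,0,-35,0,0,-0.8],
    [0,0,0,-50,0,0,-0.8],
    [0,0,0,-65,0,0,-0.8],
    [0,0,0,-80,0,0,-0.8],
    [0,0,0,-90,0,0,-0.8],
    [0,0,0,-90,0,0,-0.8],
  ],
)

```text
time_s: 5.3
eef_pos: [0.4252, 0.0223, 0.0911]
eef_rot: [0.563, 0.428, 0.563, -0.427]
wrist_force: [-0.4, -0.0, -2.0]
opening: 0.563
```

```bash
python3 -c "
from h import *
goto(.6374,.0285,.09,-6)"
```

```text
t 5.3 pos [0.4252 0.0223 0.0911] F [-0.4 -0.  -2. ] op 0.56 q6 -0.5
turn [ 0.378 -0.001 -0.001] shift [  1.3 206.   51.3]
axes y,z: [[0.963, 0.27, 0.001], [0.27, -0.963, -0.001]]
```

servo_tool(
  targets=[
    [0.05,0,0,0,25,6,-0.8],
    [0.11,0,0,0,60,15,-0.8],
    [0.17,0,0,0,95,24,-0.8],
    [0.23,0,0,0,130,32,-0.8],
    [0.29,0,0,0,160,40,-0.8],
    [0.34,0,0,0,185,46,-0.8],
    [0.378,0,0,0,206,51,-0.8],
    [0.378,0,0,0,206,51,-0.8],
  ],
)

```text
time_s: 6.3
eef_pos: [0.6378, 0.0287, 0.0901]
eef_rot: [0.473, 0.526, 0.473, -0.525]
wrist_force: [-0.4, -0.7, -2.1]
opening: 0.563
```

```bash
python3 -c "
from h import *
goto(.6374,.0285,.03,-6)
from bench import ctrl
a=[]
for n,x0,y0 in(('side',180,150),('top',240,120)):
    c=ctrl.camera(n); np.savez(n+'1.npz',**c);a.append(cv2.resize(c['pixels'][y0:y0+150,x0:x0+100],None,fx=4,fy=4,interpolation=2))
cv2.imwrite('pics/g4.png',np.hstack(a))"
```

```text
t 6.3 pos [0.6378 0.0287 0.0901] F [-0.4 -0.7 -2.1] op 0.56 q6 -0.04
turn [ 0.    -0.001  0.   ] shift [60.1 -0.3  0.4]
axes y,z: [[0.995, -0.104, -0.0], [-0.104, -0.995, -0.001]]
```

View pics/g4.png

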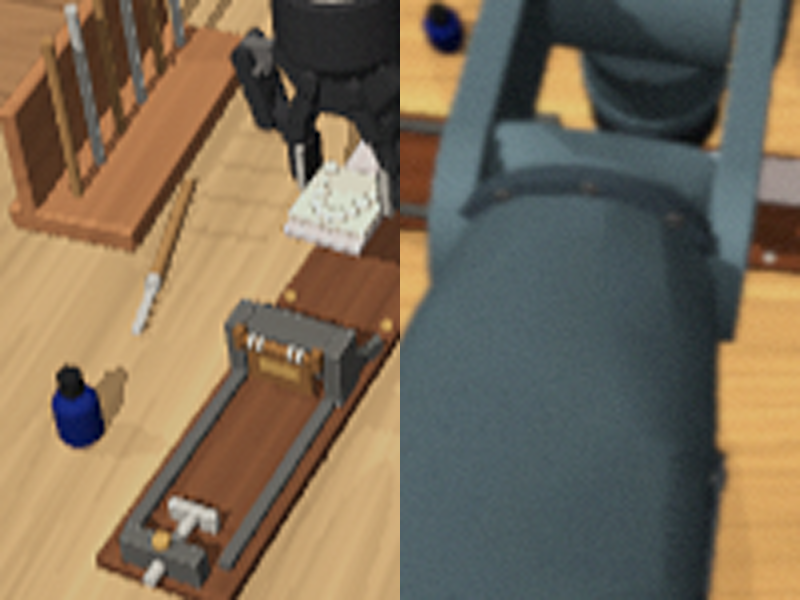

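In the side view the tray is held level above the bare deck, cast towards the gantry, and the carver and vial are clear. The top view is blocked by the arm. I'll lower it.

servo_tool(
  targets=[
    [0,0,0,15,0,0,-0.8],
    [0,0,0,30,0,0,-0.8],
    [0,0,0,45,0,0,-0.8],
    [0,0,0,58,0,0,-0.8],
    [0,0,0,66,0,0,-0.8],
    [0,0,0,70,0,0,-0.8],
    [0,0,0,70,0,0,-0.8],
    [0,0,0,70,0,0,-0.8],
  ],
)

```text
time_s: 7.4
eef_pos: [0.6365, 0.0289, 0.0206]
eef_rot: [0.473, 0.525, 0.474, -0.525]
wrist_force: [0.6, -1.0, -2.4]
opening: 0.565
```

```bash
python3 -c "
from h import *
goto(.6374,.0285,.0125,-6)
from bench import ctrl
c=ctrl.camera('side'); np.savez('side2.npz',**c);cv2.imwrite('pics/g5.png',cv2.resize(c['pixels'][180:300,190:320],None,fx=5,fy=5,interpolation=2))"
```

```text
t 7.4 pos [0.6365 0.0289 0.0206] F [ 0.6 -1.  -2.4] op 0.56 q6 -0.04
turn [ 0.001 -0.001  0.001] shift [8.1 1.  0.3]
axes y,z: [[0.995, -0.104, -0.001], [-0.104, -0.995, -0.001]]
```

View pics/g5.png

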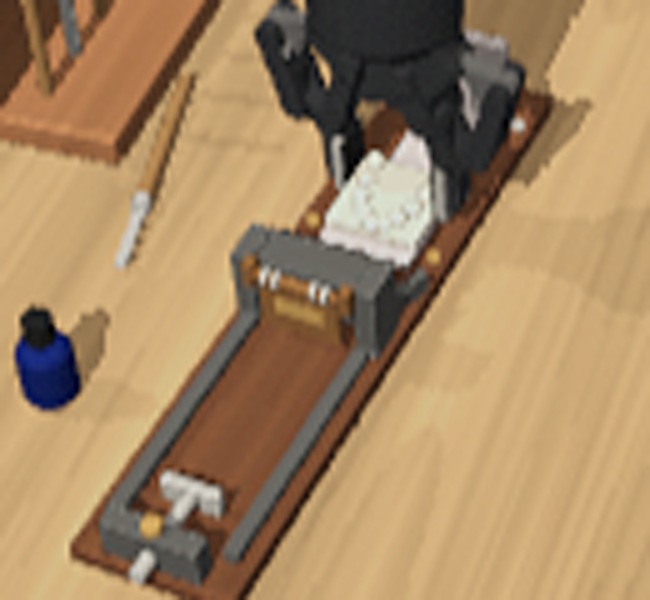

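The tray hovers about 8 mm over the deck, centred between the brass screws at (313,218) and (433,257) in the zoom, nose just before the guides. I'll lower to contact.

servo_tool(
  targets=[
    [0,0,0,2,1,0,-0.8],
    [0,0,0,4,1,0,-0.8],
    [0,0,0,5,1,0,-0.8],
    [0,0,0,6,1,0,-0.8],
    [0,0,0,7,1,0,-0.8],
    [0,0,0,7.5,1,0,-0.8],
    [0,0,0,8,1,0,-0.8],
    [0,0,0,8,1,0,-0.8],
  ],
)

```text
time_s: 8.45
eef_pos: [0.6375, 0.0289, 0.0127]
eef_rot: [0.473, 0.525, 0.474, -0.525]
wrist_force: [-0.2, -0.8, -2.3]
opening: 0.569
```

```bash
python3 -c "
from h import *
goto(.6374,.0285,.0125,-6)"
```

```text
t 8.45 pos [0.6375 0.0289 0.0127] F [-0.2 -0.8 -2.3] op 0.57 q6 -0.04
turn [ 0.001 -0.001  0.001] shift [ 0.2 -0.   0.4]
axes y,z: [[0.995, -0.104, -0.001], [-0.104, -0.995, -0.001]]
```

servo_tool(
  targets=[
    [0,0,0,0.7,0,0,-0.8],
    [0,0,0,1.2,0,0,-0.8],
    [0,0,0,1.6,0,0,-0.8],
    [0,0,0,1.6,0,0,0],
    [0,0,0,1.6,0,0,0.3],
    [0,0,0,1.6,0,0,0.6],
    [0,0,0,1.6,0,0,0.6],
    [0,0,0,1.6,0,0,0.6],
  ],
)

```text
time_s: 9.45
eef_pos: [0.6374, 0.0289, 0.0109]
eef_rot: [0.473, 0.525, 0.474, -0.525]
wrist_force: [0.8, 0.0, -0.1]
opening: 0.803
```

```bash
python3 -c "
from h import *
goto(.6374,.0285,.08,-6)
from bench import ctrl
c=ctrl.camera('side'); np.savez('side2.npz',**c);cv2.imwrite('pics/g6.png',cv2.resize(c['pixels'][180:300,190:320],None,fx=5,fy=5,interpolation=2))"
```

```text
t 9.45 pos [0.6374 0.0289 0.0109] F [ 0.8  0.  -0.1] op 0.8 q6 -0.04
turn [ 0.001 -0.001  0.001] shift [-69.1  -0.    0.3]
axes y,z: [[0.995, -0.104, -0.001], [-0.104, -0.995, -0.001]]
```

View pics/g6.png

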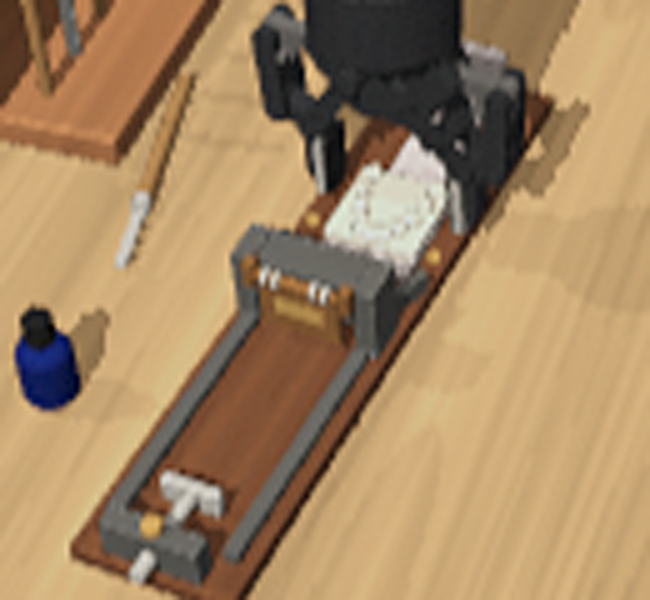

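Released: the tray lies flat on the deck, cast just before the guides, fingers open beside it. I'll lift clear, back out behind the tab and shut the fingers.

servo_tool(
  targets=[
    [0,0,0,-10,0,0,0.6],
    [0,0,0,-25,0,0,0.6],
    [0,0,0,-45,0,0,0.6],
    [0,0,0,-65,0,0,0.6],
    [0,0,0,-70,0,25,0],
    [0,0,0,-70,0,60,-1],
    [0,0,0,-70,0,100,-1],
    [0,0,0,-70,0,132,-1],
  ],
)

```text
time_s: 10.5
eef_pos: [0.6241, -0.1041, 0.0825]
eef_rot: [0.473, 0.526, 0.473, -0.525]
wrist_force: [0.6, 0.4, -0.3]
opening: 0.001
```

```bash
python3 -c "
from h import *
goto(.6236,-.1024,.020,-6)
from bench import ctrl
a=[]
for n,x0,y0 in(('side',190,170),('top',260,120)):
    c=ctrl.camera(n); np.savez(n+'3.npz',**c);a.append(cv2.resize(c['pixels'][y0:y0+130,x0:x0+130],None,fx=3,fy=3,interpolation=2))
cv2.imwrite('pics/g7.png',np.hstack(a))"
```

```text
t 10.5 pos [ 0.6241 -0.1041  0.0825] F [ 0.6  0.4 -0.3] op 0.0 q6 -0.25
turn [ 0.    -0.001 -0.001] shift [62.5 -0.7 -1.6]
axes y,z: [[0.995, -0.104, 0.001], [-0.104, -0.995, -0.001]]
```

View pics/g7.png

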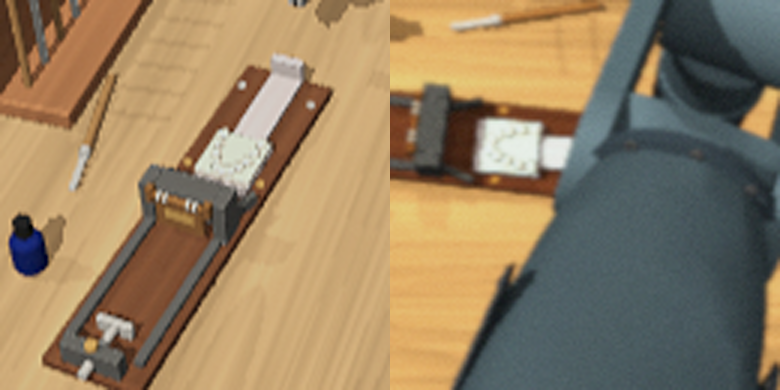

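Run:
```python
from h import *
np.set_printoptions(precision=1,suppress=True)
u=np.array([.1045,.9945]);v=np.array([-.9945,.1045]);o=np.array([.6459,.110])
def S(W): return np.c_[(W-o)@u,(W-o)@v]*1000
t=np.load('top3.npz');s=np.load('side3.npz')
P=lambda p,x0,y0:np.array(p)/3+[x0,y0]
print('cast top',S(ray(t,P([[92,118],[88,172],[154,120],[150,176]],260,120),.028)))
print('top gantry top',S(ray(t,P([[32,85],[26,175],[58,85],[50,177]],260,120),.056)))
print('side cast',S(ray(s,P([[196,168],[254,192],[216,130],[272,147]],190,170),.028)))
print('side tab top',S(ray(s,P([[273,58],[303,66]],190,170),.036)))
print('side gantry top far(+x) edge',S(ray(s,P([[142,182],[221,206],[152,166],[238,190]],190,170),.056)))
print('side pad top',S(ray(s,P([[97,320],[102,314],[135,325],[129,333]],190,170),.027)))
print('side block top',S(ray(s,P([[62,345],[124,364],[66,336],[128,355]],190,170),.034)))
t0=np.load('top0.npz')
print('top0 pad top edge',S(ray(t0,np.array([[163,97],[160,150]])/5+[200,135],.027)),'block near face',S(ray(t0,np.array([[107,70],[100,160]])/5+[200,135],.034)))
print('top0 gantry',S(ray(t0,np.array([[358,65],[400,68],[343,205],[384,212]])/5+[200,135],.056)))
```

```text
cast top [[ -42.7  -20.7]
 [ -45.2   30.8]
 [ -99.9  -25.5]
 [-102.1   28.1]]
top gantry top [[ 12.7 -36.9]
 [  7.1  46.8]
 [-10.6 -39.6]
 [-14.3  46.2]]
side cast [[-42.9 -19. ]
 [-36.5  37.5]
 [-90.1 -23.8]
 [-89.7  29.2]]
side tab top [[-185.4  -13.7]
 [-185.9   15.5]]
side gantry top far(+x) edge [[ 11.2 -37.4]
 [ 10.5  32.5]
 [ -7.7 -38.5]
 [-10.2  37.3]]
side pad top [[127.9 -15.7]
 [121.4 -15. ]
 [121.1  13.1]
 [129.5  12.6]]
side block top [[162.6 -24.3]
 [160.3  26.3]
 [154.3 -25.9]
 [152.1  25. ]]
top0 pad top edge [[118.8 -16.6]
 [115.9  13.8]] block near face [[150.  -26.4]
 [145.8  25. ]]
top0 gantry [[ 10.3 -38.1]
 [-12.5 -39.1]
 [  8.1  40.5]
 [-14.1  41.8]]
```

The tray lies aligned on the deck within about 2 mm. The tab's rear is at shelf x of about -188 and the pad face at about +118 (±3), so I expect the stop with the tray origin near +45. Now I lower the shut fingers behind the tab.

servo_tool(
  targets=[
    [0,0,0,15,0,0,-1],
    [0,0,0,30,0,0,-1],
    [0,0,0,45,0,0,-1],
    [0,0,0,58,0,0,-1],
    [0,0,0,62,0,0,-1],
    [0,0,0,62,0,-3,-1],
    [0,0,0,62,0,-6,-1],
    [0,0,0,62,0,-9,-1],
  ],
)

```text
time_s: 11.6
eef_pos: [0.6257, -0.097, 0.0212]
eef_rot: [0.473, 0.527, 0.472, -0.526]
wrist_force: [0.1, -0.7, -0.3]
opening: -0.002
```

```bash
cat >> h.py <<'E'
def st():
    from bench import ctrl
    o=ctrl.get_obs(); u=np.array([.1045,.9945]);v=np.array([-.9945,.1045]);p=(o["eef_pos"][:2]-[.6459,.110]); f=o["wrist_force"]
    print("t",round(float(o["time_s"]),2),"sx %.1f sy %.1f z %.1f"%(p@u*1e3,p@v*1e3,o["eef_pos"][2]*1e3),"F along %.1f lat %.1f z %.1f"%(f[:2]@u,f[:2]@v,f[2]))
def pic(nm,x0=190,y0=170,w=130,h=130,f=4,n="side"):
    from bench import ctrl
    c=ctrl.camera(n); np.savez(nm+".npz",**c); cv2.imwrite("pics/"+nm+".png",cv2.resize(c["pixels"][y0:y0+h,x0:x0+w],None,fx=f,fy=f,interpolation=2))
E
python3 -c "
from h import *
st();pic('p1')"
```

```text
t 11.6 sx -208.0 sy -1.6 z 21.2 F along -0.6 lat -0.2 z -0.3
```

View pics/p1.png

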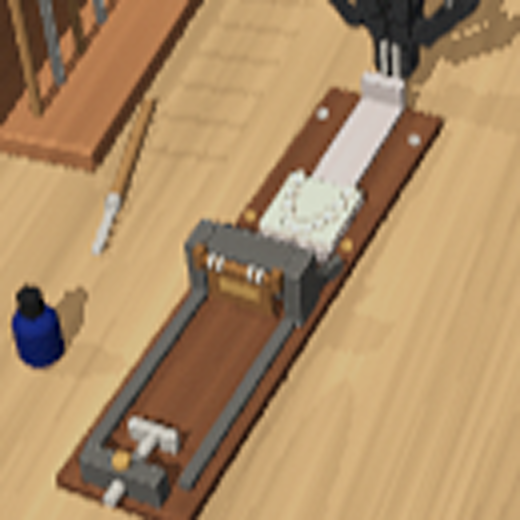

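The shut fingers stand just behind the middle of the tab (about (388,60) in the zoom). Now I push slowly.

servo_tool(
  targets=[
    [0,0,0,0,0,-3,-1],
    [0,0,0,0,0,-6,-1],
    [0,0,0,0,0,-9,-1],
    [0,0,0,0,0,-12,-1],
    [0,0,0,0,0,-15,-1],
    [0,0,0,0,0,-18,-1],
    [0,0,0,0,0,-21,-1],
    [0,0,0,0,0,-24,-1],
  ],
)

```text
time_s: 12.65
eef_pos: [0.6282, -0.0726, 0.0211]
eef_rot: [0.473, 0.527, 0.472, -0.526]
wrist_force: [-0.4, -3.1, 2.5]
opening: -0.007
```

```bash
python3 -c "
from h import *
goto(.646,.11,.02,-6)
st();pic('p2')"
```

```text
t 12.65 pos [ 0.6282 -0.0726  0.0211] F [-0.4 -3.1  2.5] op -0.01 q6 -0.2
turn [-0.003  0.    -0.002] shift [   1.1   -1.9 -183.4]
axes y,z: [[0.994, -0.107, 0.002], [-0.107, -0.994, 0.0]]
t 12.65 sx -183.4 sy -1.5 z 21.1 F along -3.2 lat 0.1 z 2.5
```

View pics/p2.png

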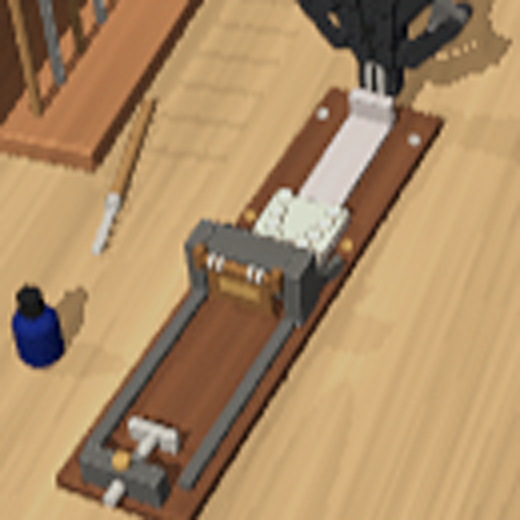

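Contact made: 3 N, tray sliding straight in. I'll continue.

servo_tool(
  targets=[
    [-0.003,0,0,0,0,-3,-1],
    [-0.003,0,0,0,0,-6,-1],
    [-0.003,0,0,0,0,-9,-1],
    [-0.003,0,0,0,-0.5,-12,-1],
    [-0.003,0,0,0,-0.5,-15,-1],
    [-0.003,0,0,0,-0.5,-18,-1],
    [-0.003,0,0,0,-0.5,-21,-1],
    [-0.003,0,0,0,-0.5,-24,-1],
  ],
)

```text
time_s: 13.7
eef_pos: [0.6303, -0.048, 0.0211]
eef_rot: [0.474, 0.526, 0.473, -0.525]
wrist_force: [-0.2, -2.8, 1.9]
opening: -0.001
```

```bash
python3 -c "
from h import *
goto(.646,.11,.02,-6)
st();pic('p3')"
```

```text
t 13.7 pos [ 0.6303 -0.048   0.0211] F [-0.2 -2.8  1.9] op -0.0 q6 -0.16
turn [ 0.001  0.    -0.002] shift [   1.1   -0.8 -158.8]
axes y,z: [[0.995, -0.104, 0.002], [-0.104, -0.995, 0.0]]
t 13.7 sx -158.8 sy -1.0 z 21.1 F along -2.8 lat -0.1 z 1.9
```

View pics/p3.png

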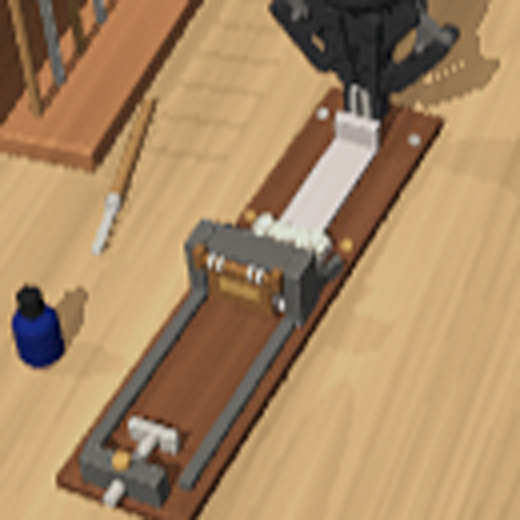

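The cast end is inside the gantry (tray corner visible at (277,303)) with force still at 2.8 N.

servo_tool(
  targets=[
    [0,0,0,0,0,-3,-1],
    [0,0,0,0,0,-6,-1],
    [0,0,0,0,0,-9,-1],
    [0,0,0,0,0,-12,-1],
    [0,0,0,0,0,-15,-1],
    [0,0,0,0,0,-18,-1],
    [0,0,0,0,0,-21,-1],
    [0,0,0,0,0,-24,-1],
  ],
)

```text
time_s: 14.75
eef_pos: [0.6328, -0.0241, 0.021]
eef_rot: [0.474, 0.526, 0.473, -0.525]
wrist_force: [0.2, -5.2, 2.0]
opening: -0.0
```

```bash
python3 -c "
from h import *
goto(.646,.11,.02,-6)
st();pic('p4')"
```

```text
t 14.75 pos [ 0.6328 -0.0241  0.021 ] F [ 0.2 -5.2  2. ] op -0.0 q6 -0.12
turn [ 0.001  0.    -0.002] shift [   1.    -0.8 -134.7]
axes y,z: [[0.995, -0.104, 0.002], [-0.104, -0.995, 0.0]]
t 14.75 sx -134.7 sy -1.0 z 21.0 F along -5.1 lat -0.8 z 2.0
```

View pics/p4.png

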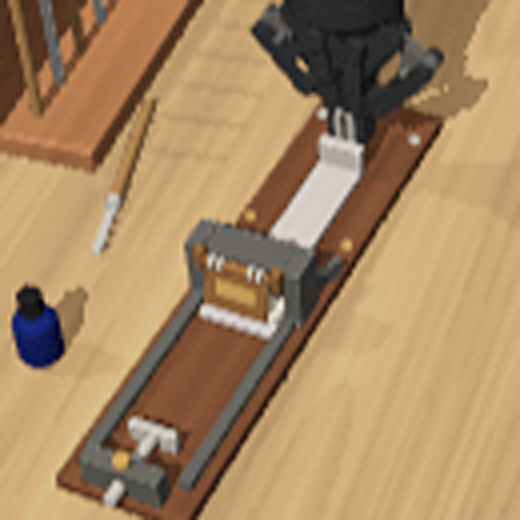

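The gate is lifting (its foot pushed out at (235,300), tray nose at (235,318)) and the force is 5 N. I'll continue.

servo_tool(
  targets=[
    [0,0,0,0,0,-3,-1],
    [0,0,0,0,0,-6,-1],
    [0,0,0,0,0,-9,-1],
    [0,0,0,0,0,-12,-1],
    [0,0,0,0,0,-15,-1],
    [0,0,0,0,0,-18,-1],
    [0,0,0,0,0,-21,-1],
    [0,0,0,0,0,-24,-1],
  ],
)

```text
time_s: 15.8
eef_pos: [0.6353, -0.0007, 0.021]
eef_rot: [0.474, 0.525, 0.472, -0.525]
wrist_force: [-1.1, -8.7, 0.6]
opening: 0.002
```

servo_tool(
  targets=[
    [0,0,0,0,0,-3,-1],
    [0,0,0,0,0,-6,-1],
    [0,0,0,0,0,-9,-1],
    [0,0,0,0,0,-12,-1],
    [0,0,0,0,0,-15,-1],
    [0,0,0,0,0,-17,-1],
    [0,0,0,0,0,-19,-1],
    [0,0,0,0,0,-20,-1],
  ],
)

```text
time_s: 16.8
eef_pos: [0.6373, 0.0182, 0.0211]
eef_rot: [-0.475, -0.525, -0.472, 0.526]
wrist_force: [-0.1, -7.5, 1.5]
opening: -0.001
```

```bash
python3 -c "
from h import *
goto(.646,.11,.02,-6)
st();pic('p5')"
```

```text
t 16.8 pos [0.6373 0.0182 0.0211] F [-0.1 -7.5  1.5] op -0.0 q6 -0.05
turn [ 0.001  0.003 -0.002] shift [  0.8  -0.9 -92.2]
axes y,z: [[0.995, -0.104, 0.002], [-0.104, -0.995, 0.003]]
t 16.8 sx -92.2 sy -1.1 z 21.1 F along -7.4 lat -0.7 z 1.5
```

View pics/p5.png

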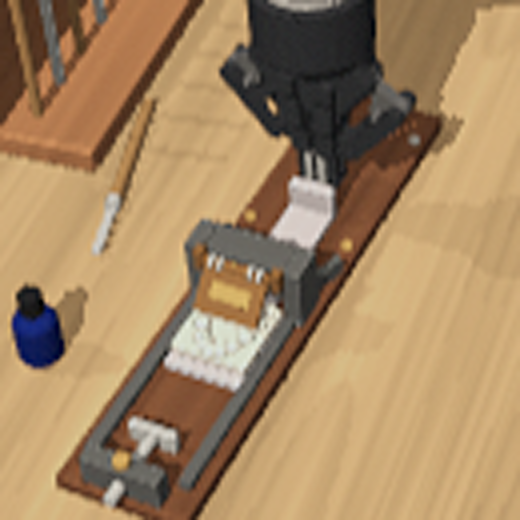

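The gate rides on the cast, the nose is at about (203,372) in the zoom, and the origin is near 0. Next step is 20 mm, slower at the end.

servo_tool(
  targets=[
    [0,0,0,0,0,-3,-1],
    [0,0,0,0,0,-6,-1],
    [0,0,0,0,0,-9,-1],
    [0,0,0,0,0,-12,-1],
    [0,0,0,0,0,-14,-1],
    [0,0,0,0,0,-16,-1],
    [0,0,0,0,0,-18,-1],
    [0,0,0,0,0,-19,-1],
  ],
)

```text
time_s: 17.85
eef_pos: [0.6392, 0.0361, 0.0211]
eef_rot: [-0.475, -0.525, -0.472, 0.526]
wrist_force: [-0.3, -7.9, 2.4]
opening: -0.008
```

```bash
python3 -c "
from h import *
goto(.646,.11,.02,-6)
st();pic('p6')"
```

```text
t 17.85 pos [0.6392 0.0361 0.0211] F [-0.3 -7.9  2.4] op -0.01 q6 -0.02
turn [ 0.001  0.005 -0.002] shift [  0.7  -0.9 -74.2]
axes y,z: [[0.995, -0.104, 0.002], [-0.104, -0.995, 0.005]]
t 17.85 sx -74.2 sy -1.1 z 21.1 F along -7.9 lat -0.5 z 2.4
```

View pics/p6.png

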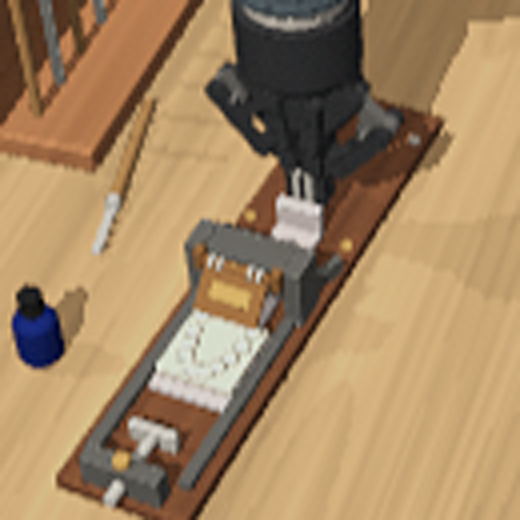

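Origin is near +18 and the gate is still up, about to drop. From here I use small steps.

servo_tool(
  targets=[
    [0,0,0,0,0,-2,-1],
    [0,0,0,0,0,-3,-1],
    [0,0,0,0,0,-4,-1],
    [0,0,0,0,0,-5,-1],
    [0,0,0,0,0,-6,-1],
    [0,0,0,0,0,-7,-1],
    [0,0,0,0,0,-8,-1],
    [0,0,0,0,0,-9,-1],
  ],
)

```text
time_s: 18.9
eef_pos: [0.6402, 0.0454, 0.0211]
eef_rot: [-0.475, -0.525, -0.472, 0.526]
wrist_force: [-0.0, -3.2, 2.3]
opening: 0.002
```

```bash
python3 -c "
from h import *
st();pic('p7')"
```

```text
t 18.9 sx -64.8 sy -1.1 z 21.1 F along -3.1 lat -0.3 z 2.3
```

View pics/p7.png

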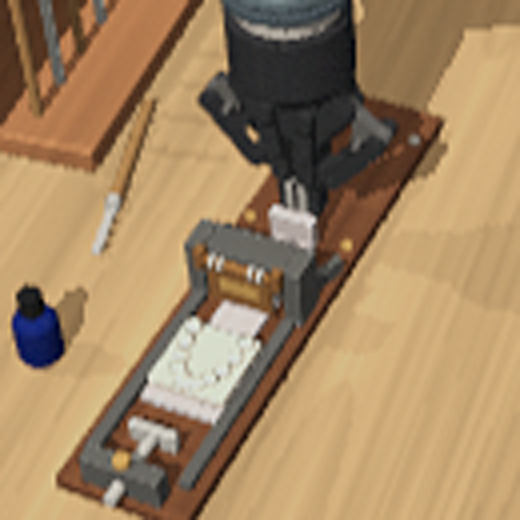

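The gate has dropped shut (hanging at (243,288)) and the force is back to 3 N of friction. The nose edge is at about (178,408) and the pad at (155,430). I'll measure the gap.

Run:
```python
from h import *
np.set_printoptions(precision=1,suppress=True)
c=np.load('p7.npz'); cv2.imwrite('pics/p7z.png',cv2.resize(c['pixels'][245:305,195:265],None,fx=10,fy=10,interpolation=cv2.INTER_CUBIC))
```

```text
(no output)
```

View pics/p7z.png

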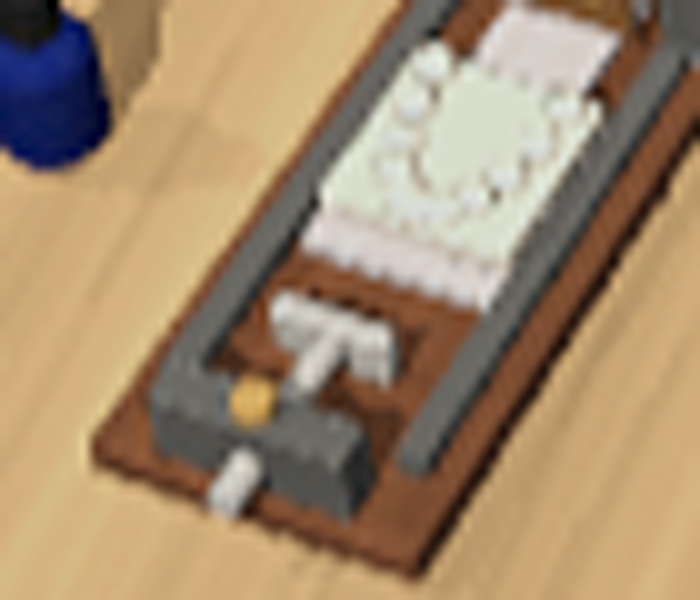

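Run:
```python
from h import *
np.set_printoptions(precision=1,suppress=True)
c=np.load('p7.npz');u=np.array([.1045,.9945]);v=np.array([-.9945,.1045]);o=np.array([.6459,.110])
S=lambda p,z:np.c_[(ray(c,np.array(p)/10+[195,245],z)-o)@u,(ray(c,np.array(p)/10+[195,245],z)-o)@v]*1000
print(S([[300,252],[485,307]],.012),S([[283,290],[398,325]],.027))
```

```text
[[ 99.1 -27. ]
 [ 97.1  20.4]] [[120.3 -17.5]
 [119.2  11.6]]
```

The gap is about 20 mm (±3), which agrees with the earlier estimate. I'll go 12 mm, then creep.

servo_tool(
  targets=[
    [0,0,0,0,0,-2,-1],
    [0,0,0,0,0,-4,-1],
    [0,0,0,0,0,-6,-1],
    [0,0,0,0,0,-8,-1],
    [0,0,0,0,0,-9.5,-1],
    [0,0,0,0,0,-10.5,-1],
    [0,0,0,0,0,-11.5,-1],
    [0,0,0,0,0,-12,-1],
  ],
)

```text
time_s: 19.95
eef_pos: [0.6415, 0.0575, 0.0211]
eef_rot: [-0.475, -0.525, -0.472, 0.526]
wrist_force: [-0.8, -4.0, 2.8]
opening: 0.0
```

```bash
python3 -c "
from h import *
st()"
```

```text
t 19.95 sx -52.7 sy -1.1 z 21.1 F along -4.1 lat 0.4 z 2.8
```

servo_tool(
  targets=[
    [0,0,0,0,0,-0.5,-1],
    [0,0,0,0,0,-1,-1],
    [0,0,0,0,0,-1.5,-1],
    [0,0,0,0,0,-2,-1],
    [0,0,0,0,0,-2.5,-1],
    [0,0,0,0,0,-3,-1],
    [0,0,0,0,0,-3.5,-1],
    [0,0,0,0,0,-4,-1],
  ],
)

```text
time_s: 20.95
eef_pos: [0.6419, 0.0615, 0.0211]
eef_rot: [-0.475, -0.525, -0.472, 0.526]
wrist_force: [-0.2, -3.0, 3.0]
opening: 0.0
```

```bash
python3 -c "
from h import *
st();pic('p8',195,245,70,60,8)"
```

```text
t 20.95 sx -48.7 sy -1.1 z 21.1 F along -3.0 lat -0.1 z 3.0
```

View pics/p8.png

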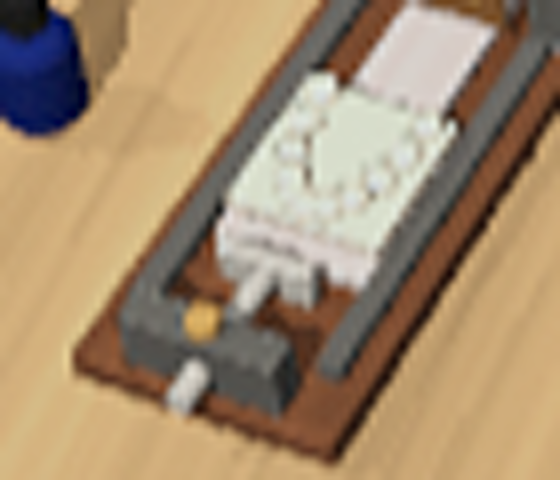

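No contact yet. The nose stands a few mm from the pad at (265,265). I'll creep 2.4 mm per call.

servo_tool(
  targets=[
    [0,0,0,0,0,-0.3,-1],
    [0,0,0,0,0,-0.6,-1],
    [0,0,0,0,0,-0.9,-1],
    [0,0,0,0,0,-1.2,-1],
    [0,0,0,0,0,-1.5,-1],
    [0,0,0,0,0,-1.8,-1],
    [0,0,0,0,0,-2.1,-1],
    [0,0,0,0,0,-2.4,-1],
  ],
)

```text
time_s: 22.0
eef_pos: [0.6421, 0.064, 0.021]
eef_rot: [-0.475, -0.525, -0.472, 0.526]
wrist_force: [0.3, -3.4, 2.3]
opening: -0.002
```

```bash
python3 -c "
from h import *
st()"
```

```text
t 22.0 sx -46.2 sy -1.1 z 21.0 F along -3.4 lat -0.6 z 2.3
```

servo_tool(
  targets=[
    [0,0,0,0,0,-0.2,-1],
    [0,0,0,0,0,-0.4,-1],
    [0,0,0,0,0,-0.6,-1],
    [0,0,0,0,0,-0.8,-1],
    [0,0,0,0,0,-1.0,-1],
    [0,0,0,0,0,-1.2,-1],
    [0,0,0,0,0,-1.4,-1],
    [0,0,0,0,0,-1.6,-1],
  ],
)

```text
time_s: 23.0
eef_pos: [0.6423, 0.0655, 0.021]
eef_rot: [-0.475, -0.525, -0.472, 0.526]
wrist_force: [-0.1, -3.3, 3.4]
opening: 0.001
```

```bash
python3 -c "
from h import *
st();pic('p9',195,245,70,60,8)"
```

```text
t 23.0 sx -44.6 sy -1.1 z 21.0 F along -3.3 lat -0.3 z 3.4
```

View pics/p9.png

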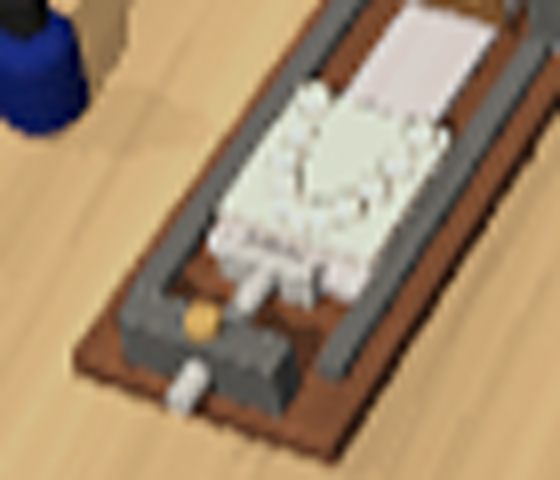

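The nose is very near the pad and there is still only friction. Creeping on.

servo_tool(
  targets=[
    [0,0,0,0,0,-0.2,-1],
    [0,0,0,0,0,-0.4,-1],
    [0,0,0,0,0,-0.6,-1],
    [0,0,0,0,0,-0.8,-1],
    [0,0,0,0,0,-1.0,-1],
    [0,0,0,0,0,-1.2,-1],
    [0,0,0,0,0,-1.4,-1],
    [0,0,0,0,0,-1.6,-1],
  ],
)

```text
time_s: 24.05
eef_pos: [0.6424, 0.0668, 0.021]
eef_rot: [-0.475, -0.524, -0.472, 0.526]
wrist_force: [-0.8, -5.0, 2.9]
opening: 0.003
```

```bash
python3 -c "
from h import *
st()"
```

```text
t 24.05 sx -43.3 sy -1.1 z 21.0 F along -5.0 lat 0.3 z 2.9
```

Force is up and motion came up short, so this may be contact. A small further push, then hold.

servo_tool(
  targets=[
    [0,0,0,0,0,-0.2,-1],
    [0,0,0,0,0,-0.4,-1],
    [0,0,0,0,0,-0.6,-1],
    [0,0,0,0,0,-0.8,-1],
    [0,0,0,0,0,-0.8,-1],
    [0,0,0,0,0,-0.8,-1],
    [0,0,0,0,0,-0.8,-1],
    [0,0,0,0,0,-0.8,-1],
  ],
)

```text
time_s: 25.05
eef_pos: [0.6424, 0.0668, 0.021]
eef_rot: [-0.475, -0.524, -0.472, 0.526]
wrist_force: [-1.5, -7.6, 2.8]
opening: -0.004
```

```bash
python3 -c "
from h import *
st();pic('p10',195,245,70,60,8)"
```

```text
t 25.05 sx -43.3 sy -1.0 z 21.0 F along -7.7 lat 0.7 z 2.8
```

View pics/p10.png

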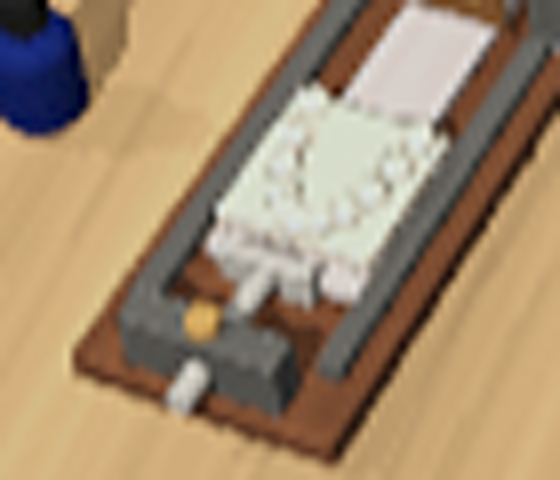

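The tool did not move (sx stays -43.3) while the force rose to 7.7 N, so the tray is against the stop. With about 3 N of sliding friction, roughly 4–5 N reaches the pad. I'll hold once more, slightly firmer, to be sure.

servo_tool(
  targets=[
    [0,0,0,0,0,-0.4,-1],
    [0,0,0,0,0,-0.8,-1],
    [0,0,0,0,0,-1.1,-1],
    [0,0,0,0,0,-1.1,-1],
    [0,0,0,0,0,-1.1,-1],
    [0,0,0,0,0,-1.1,-1],
    [0,0,0,0,0,-1.1,-1],
    [0,0,0,0,0,-1.1,-1],
  ],
)

```text
time_s: 26.1
eef_pos: [0.6425, 0.0668, 0.0211]
eef_rot: [-0.476, -0.524, -0.471, 0.527]
wrist_force: [-0.3, -8.2, 3.0]
opening: -0.004
```

```bash
python3 -c "
from h import *
st()"
```

```text
t 26.1 sx -43.3 sy -1.1 z 21.1 F along -8.2 lat -0.5 z 3.0
```

Position is still fixed, with 8.2 N held steadily for about half a second. Now I back off and lift away.

servo_tool(
  targets=[
    [0,0,0,0,0,1,-1],
    [0,0,0,0,0,4,-1],
    [0,0,0,0,0,10,-1],
    [0,0,0,0,0,20,-1],
    [0,0,0,-10,0,30,-1],
    [0,0,0,-40,0,35,-1],
    [0,0,0,-80,0,40,-1],
    [0,0,0,-120,0,60,-1],
  ],
)

```text
time_s: 27.1
eef_pos: [0.6361, 0.0079, 0.1434]
eef_rot: [-0.476, -0.524, -0.471, 0.527]
wrist_force: [0.4, -0.4, -0.5]
opening: -0.003
```

servo_tool(
  targets=[
    [0,0,0,-30,0,20,-1],
    [0,0,0,-60,0,50,-1],
    [0,0,0,-60,0,90,-1],
    [0,0,0,-60,0,130,-1],
    [0,0,0,-60,0,160,-1],
    [0,0,0,-60,0,180,-1],
    [0,0,0,-60,0,180,-1],
    [0,0,0,-60,0,180,-1],
  ],
)

```text
time_s: 28.1
eef_pos: [0.6175, -0.1699, 0.2047]
eef_rot: [-0.476, -0.524, -0.472, 0.526]
wrist_force: [0.5, 1.0, -0.5]
opening: -0.001
```

```bash
python3 -c "
from h import *
st();pic('e1',n='side');pic('e2',0,0,640,400,1,n='side');pic('e3',0,0,640,400,1,n='top')"
```

```text
t 28.1 sx -281.3 sy -1.0 z 204.7 F along 1.0 lat -0.4 z -0.5
```

View pics/e1.png

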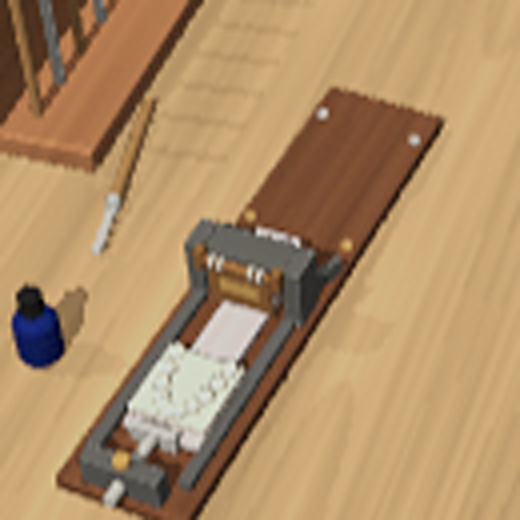

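View pics/e2.png

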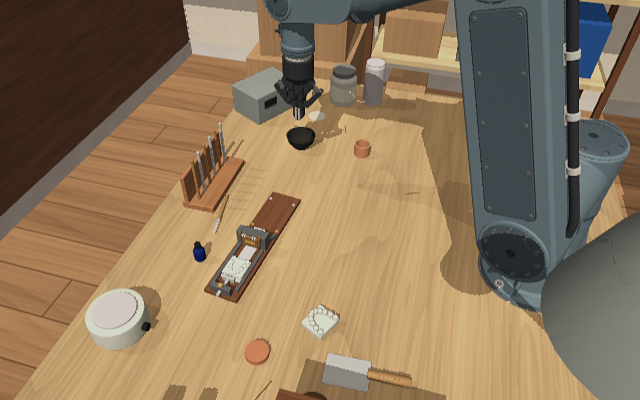

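View pics/e3.png

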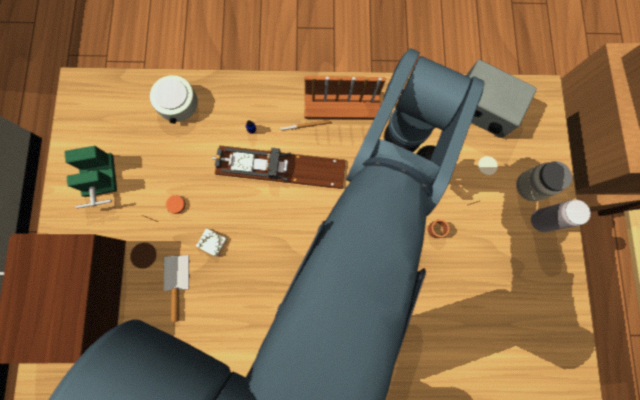

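The tray is home with its nose on the pad (about (165,432) in the zoom). The gate hangs shut at (240,288) and the tab stands outside the gantry. The bystanders I can see are where they were, and the arm is clear at z ≈ 0.2. Handing in.

```bash
python3 -c "
from bench import ctrl
print(ctrl.hand_in())"
```

```text
the job is handed in; nothing more can be done
None
```

The tray is put away against the end stop with the gate shut behind the cast, and I handed the job in at about 28 s, inside the 69 s limit.

- **Placing:** I gripped the tray across the cast end, laid it flat on the bare deck in front of the guides and let go. Then I pushed on the tab with the fingers shut.
- **Gate:** It lifted on the cast and dropped shut with the tray origin at about 18 to 27 mm. The readings after each push stayed under 9 N.
- **Stop:** I crept the last few millimetres until the tool stopped advancing, then held 7.7 N and next 8.2 N at the wrist, each for about half a second. Sliding friction was about 3 N, so I estimate about 4 to 5 N reached the pad and at most about 8 N.
- **Limit on the force figures:** I could only read the force at the end of each one-second move, so brief peaks within a move were not seen.

The last pictures show the nose on the pad, the gate hanging shut, the tab outside the gantry and the arm clear. The bystanders I could see in them looked unmoved by eye. I did not measure their positions. No check failed. The two cameras differed by up to about 6 mm along the shelf, so I found the stop by feel.

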